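Close the mould box with its draw latch

ROBOT

A 7-joint arm with a two-finger parallel gripper is mounted at the origin on a cart in front of the work surface, level with it; the furniture and walls round the work are solid. World frame = base frame: x ahead of the robot, y to its left, z up, the work surface at z = 0. Lengths are in mm, angles in rad, forces in N, time in s.
With the tool pointing down it reaches from about 425 to 950 mm from the base axis. Payload 4.7 kg.
Tool frame: the origin (TCP) lies midway between the tips of the shut fingers; the grasp point (between the pads) lies 19 mm behind it; z points along the fingers, y is the line along which they close (so a half turn about z gives the same grasp; the last joint's range is limited). The gripper opens to 87 mm and grips with 3 to 60 N. Pads are 19 mm wide; open, the fingers measure 117 mm over their backs; the gripper's body (75 mm by 190 mm) begins 51 mm behind the grasp point.
Start: joints at [-1.357, 0.469, -0.049, 1.532, 0.024, 1.141, -0.082], TCP at [162.242, 655.23, 222.573] pointing down, gripper open.
Joint ranges: [-2.59, 2.59], [-0.33, 1.99], [-1.39, 1.29], [0.1, 2.45], [-1.04, 4.18], [0.21, 1.99], [-2.66, 2.66]. Speed limits (rad/s): [2.57, 2.57, 3.14, 3.14, 3.14, 3.14, 3.14].

INTERFACE

Orientations are given as a unit quaternion [w, x, y, z].
In Python, from rig import status, viewer, job_done gives the robot as it stands.
- The arm moves only by the tool arm_command, never from a script. Its argument "deltas" is a list of rows, each an object of numbers: "wx", "wy", "wz": the turn, a rotation vector about the tool's x, y, z in units of 6 degrees (1.0 is 6 degrees); "x", "y", "z": the shift along the tool's x, y, z in units of 25 mm (1.0 is 25 mm); "fingers": the finger opening in mm, from 0 to 87. In form: [{"wx": .., "wy": .., "wz": .., "x": .., "y": .., "z": .., "fingers": ..}, ...]. A call has 1 to 20 rows; each row shifts and turns the commanded pose from where the row before left it, along the tool's axes as they then stand; what a row does not reach is not made up. A row lasts 1/8 s, in which the tool goes at most 62.5 mm and 10.7 degrees, less where a joint would pass 70% of its speed; a pose out of reach is approached as far as the arm can. A call is refused whole if a number of a shift passes 1 or a number of a turn 1, either way. A call with a gripper value outside its range is refused whole. The fingers move at their own pace and stop on an object; the grip force is fixed at half the most. Time passes only in rows, so rows that do not move let the fingers close. It gives the time, the measured TCP pose, the force, the opening and the grip force at its end, in the units of the state.
- status.state(): the state, without advancing time (a new reading comes with each control period).
- viewer.get_image(name): name is "scene" or "top"; returns the picture (480x640x3 uint8, red, green, blue); there is no depth.
- viewer.camera_params(name): a dict with "fx", "fy", "cx", "cy" (pixels), "extrinsics" (4x4, takes a point from world to camera coordinates). Camera axes: x right, y up, looking along -z (the intrinsics and any distortion apply to the point x, -y, -z); pixel columns grow to the right and rows downward; lengths in mm; the calibration is good to about 2 mm. A picture is of the moment at which its call begins. camera_params takes no time and is no camera call.
- job_done(): hands the job in; it is judged then, once.
The state is a dict: "clock": time; "joint_pos": joint angles; "qd": joint speeds; "joint_torque": joint torques, N m; "position": TCP position; "tool_rot": TCP orientation; "contact_force": force on the tool from outside, world axes, zero at the start; "wrist_torque": the same for the moment, N m; "opening": opening from 0.0 (shut) to 1.0 (fully open); "gripper_force": force on a finger pad.
Only numpy, scipy, OpenCV 4.12 (cv2) and the standard library are available. Lean on these libraries where they do the work, as an engineer would, in place of code of your own. Each camera call takes 0.05 s, during which the arm holds its last target. There are 200 camera calls.

TASK

Close the small two-part mould box and latch it: push its loose half along the rails fully home against the fixed half, then hook the spring claw of the draw latch over the keeper bar (lever leaning all the way over towards the keeper, thumb tab pressed down until the claw snaps under the bar), and swing the lever over centre and down until it lies fully closed. Work with light fingertip pressure, never more than about 25 N, let go of everything at the end and leave the other things on the bench where they are.

Things in the scene. Friction and masses are not known exactly. Their poses are not given: they have to be found in the camera images.
- mould_plate: Steel plate 160x120x8 mm bolted to the bench. Origin: on the bench, under plate x -91..69, y +-60 mm. Own x points from the loose to the fixed half, z up; at yaw +90 deg x is to the robot's left, y to the robot. The mould is clamped on it at an UNMEASURED shift of up to 13 mm either way along x: find it by touch or sight. Mould x values below are in this frame at shift 0; y, z exact.
- slide_half (a joint): Loose aluminium half (block 50 long in x, 90 wide, z 9..50 mm, y +-45) on rails (20 high, y +-50): how far it stands open (m), 0 = home against the fixed block (same size, x 0..50), grows towards -x, at most 0.022. Its outer end face is at x -50 when home. Rubs with 3 N, stays where left. On its top the keeper: bar 8 mm thick along y, centre x -28.5, y 10, z 67, 28 mm between its posts.
- lever (a joint): Latch lever angle (rad), hinged at x 30, y 10, z 70 about y: 0 closed, level, pointing to +x; grows up and over towards the keeper; end stop 2.0. Stays where left. Strip 18 wide; black cross grip, a cylinder 12 thick and 28 long along y, 60 mm along it and 6.5 mm to its outer face (closed: x 90, z 76.5, up). Once hooked: hardest near 1.1 (4 N), over centre at 0.25, must be pressed to 0.
- claw (a joint): Claw angle to the lever (rad); tilt (tip up) = this minus lever angle. Friction hinge 8 mm from the lever's hinge, 20 deg below the lever's line. Hook 60 mm out, thumb tab (22x22 mm) 80 mm out and 10 up. With the lever at its stop and the half home, 5 to 8 N down on the tab snaps the hook under the bar: tilt -0.19, tab x -48, z 73. Tilt above -0.1: only resting on the bar.
- claw_hook (a joint): Stretch of the claw's spring (m): 0 slack, 9 N per mm, at most 0.010; about 0.004 to 0.005 when latched.
- caliper: digital caliper lying on the bench left of the work, 74x236x15 mm; origin under its middle; to be left alone
- number_stamp: small black block stamp with a red end, 30x70x30 mm, left of the work; origin under its middle; to be left alone
- marker: thick marker pen lying behind the work, 17x135x16 mm; origin under its middle; to be left alone
- feeler: folded feeler gauge, 15x95x10 mm, left of the work; origin under its middle; to be left alone
- torch: black pocket torch lying right of the work, 22x126x22 mm; origin under its middle; to be left alone
- oil_bottle: small white oil bottle with a red spout, 42x42x157 mm, behind on the right; origin under its middle; to be left alone

How it is judged (in metres and radians):
On the way, in this order (a step that is already met when the one before it is completed fails the run):
1. the loose half is pushed home (within 2.5 mm) (value of joint slide_half below 0.0025 m), for 0.2 s.
2. the hooked claw is drawn tight by the lever on its way down (spring stretched by more than 1.5 mm, lever between 0.4 and 1.6 rad) (value of joint claw_hook above 0.0015 m and value of joint lever between 0.4 and 1.6 rad), for 0.1 s.
At the end, for the whole second after the job is handed in: Lever closed (within 0.06 rad) and at rest, loose half home (within 1.5 mm), and the claw's spring still stretched by more than 3 mm, which it can be only while hooked on the keeper (value of joint lever below 0.06 rad and value of joint slide_half below 0.0015 m and value of joint claw_hook above 0.003 m and not (velocity of joint lever above 0.05 rad/s) and not (velocity of joint lever below -0.05 rad/s)); the robot touches nothing.
It fails at once if any part of the mould box is pushed or squeezed with more than 30 N (contact force between any of the fingers, the arm and mould_plate above 30 N).
It fails at once if another thing on the bench is moved by more than 20 mm (distance of any of caliper, number_stamp, marker, feeler, torch, oil_bottle from where it was at the start of the episode above 0.02 m).
It also fails if it takes over 72 s, if anything falls off the work surface, if the arm or the gripper's body presses on something with over 40 N, if the wrist force passes 120 N, or if a joint passes its speed limit or range.

## Working session

There is one attempt and no reset: what is moved stays moved. The work goes in short steps, Python scripts to look and compute and a tool call to move; the robot and the scene stay as the last step left them, time stands still between calls to the robot, and variables do not carry over. Pictures are saved under pics/ and viewed, at most 10 in all, crops included, and the job is handed in when it is done.

Besides the shell and the picture viewer there is one more tool, called after "Request:" by a JSON object that holds its "method" and its "body". arm_command: Moves the arm, as the interface text tells. Its arguments: {"type":"object","properties":{"deltas":{"type":"array","items":{"type":"object","properties":{"wx":{"type":"number"},"wy":{"type":"number"},"wz":{"type":"number"},"x":{"type":"number"},"y":{"type":"number"},"z":{"type":"number"},"fingers":{"type":"number"}}}}},"required":["deltas"]}

```bash
mkdir -p pics; ls; python3 - <<'E'
from rig import status, viewer
import cv2,json
for n in("scene","top"):
    cv2.imwrite(f"pics/{n}0.png",viewer.get_image(n)[:,:,::-1])
    p=viewer.camera_params(n);print(n,{k:(v.tolist() if hasattr(v,'tolist') else v) for k,v in p.items()})
print(status.state())
E
```

```text
pics
scene {'fx': 514.1181002722855, 'fy': 514.1181002722855, 'cx': 322.1736694563333, 'cy': 239.2996531498749, 'extrinsics': [[0.7629534369976396, -0.6462437475391155, -0.016464256439006793, -368.33835567759394], [0.49209629165236407, 0.5640744866227387, 0.663069538799126, -428.86337648319875], [-0.41921747663412223, -0.5139931831336817, 0.7483767199590226, -1127.6970984753762], [0.0, 0.0, 0.0, 1.0]]}
top {'fx': 522.3660452425648, 'fy': 522.3660452425648, 'cx': 324.3770274851947, 'cy': 240.3805865081639, 'extrinsics': [[-0.004144044618325214, -0.9997986813215035, 0.01963221133708775, 146.74083354845166], [0.992617158907393, -0.0017328579138548444, 0.12127725692010728, -578.5678021547064], [-0.1212188217102305, 0.01998984820435456, 0.992424507573221, -1062.7410127028015], [0.0, 0.0, 0.0, 1.0]]}
{'clock': 0.1, 'joint_pos': array([-1.35687167,  0.46937888, -0.04859596,  1.53357075,  0.02410703,
        1.14102243, -0.0822955 ]), 'qd': array([ 0.00039078, -0.00218461, -0.00015726, -0.00208997,  0.00108494,
       -0.00026555, -0.0009059 ]), 'joint_torque': array([ 6.07126021e-04, -5.09176826e+01, -8.10898910e-02, -2.36828882e+01,
       -6.14775089e-02,  3.44872079e-02,  8.35289393e-05]), 'position': array([162.15833048, 654.67018069, 221.5937634 ]), 'tool_rot': array([-7.41475964e-05,  1.21095714e-01,  9.92640430e-01, -8.93701082e-04]), 'contact_force': array([ 0.06008199, -0.56484864, -0.1223294 ]), 'wrist_torque': array([ 0.01802854,  0.02724831, -0.00079839]), 'gripper_force': 0.0, 'opening': 1.0003275300190608}
```

View pics/scene0.png

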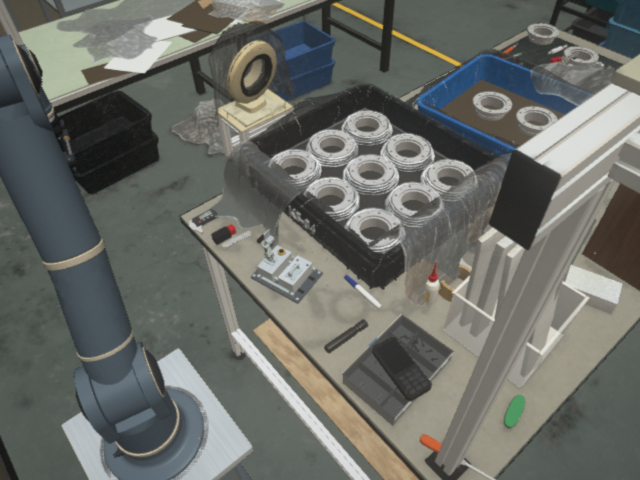

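View pics/top0.png

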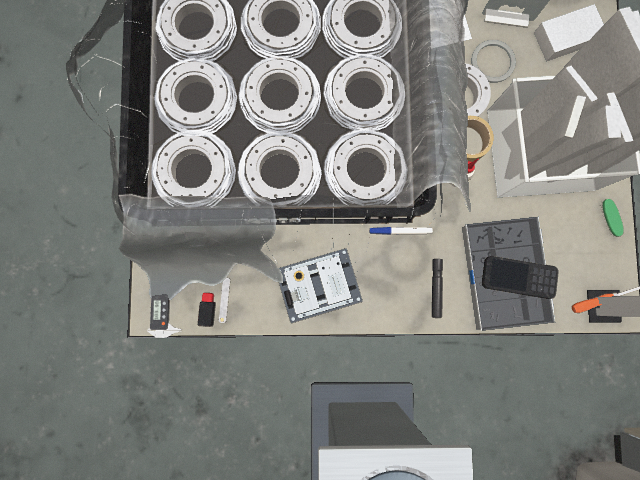

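The scene view shows the mould at about (288,272). In the top view it is at about (320,285), with the caliper, stamp and feeler to its left at (160,315), (207,308) and (224,300), the marker at (400,231) and the torch at (437,288). The gripper is out of view. Next I'll zoom in on the mould.

```bash
python3 - <<'E'
import cv2,numpy as np
t=cv2.imread("pics/top0.png")[235:335,265:375]; s=cv2.imread("pics/scene0.png")[225:310,240:330]
a=cv2.resize(t,None,fx=5.4,fy=5.4,interpolation=cv2.INTER_CUBIC);cv2.imwrite("pics/c1.png",a)
b=cv2.resize(s,None,fx=7,fy=7,interpolation=cv2.INTER_CUBIC);cv2.imwrite("pics/c2.png",b)
E
```

```text
(no output)
```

View pics/c1.png

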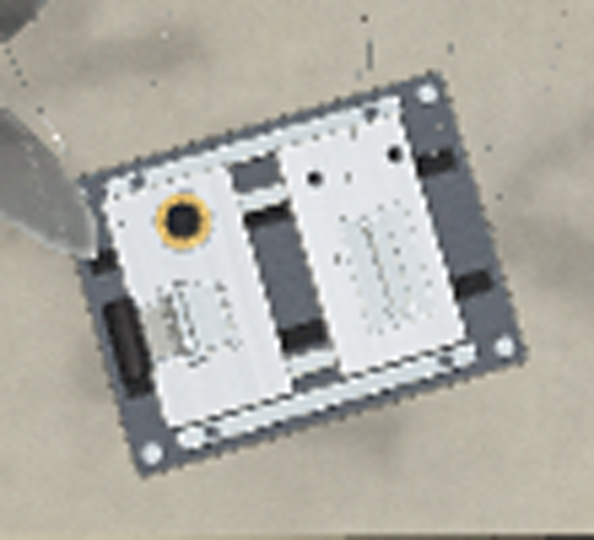

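View pics/c2.png

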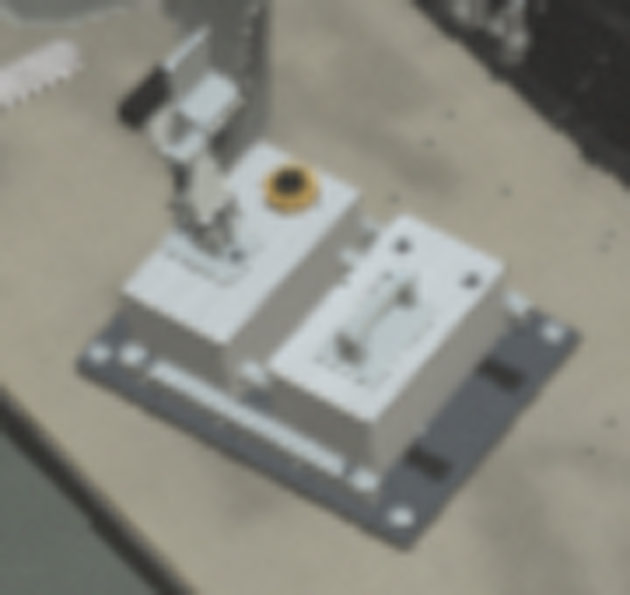

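The top crop shows plate corners at about (435,72), (82,180), (140,475) and (525,360). The fixed half, with the ring, is on the left and the loose half is on the right, with a gap between them. The scene crop shows the lever standing up, its black grip at (145,95) and the keeper at (375,320). Now I'll convert these pixels to positions.

```bash
cat > h.py <<'E'
import numpy as np
from rig import viewer
def ray(n,uv):
    p=viewer.camera_params(n);E=np.array(p["extrinsics"]);R,t=E[:3,:3],E[:3,3]
    d=np.array([(uv[0]-p["cx"])/p["fx"],-(uv[1]-p["cy"])/p["fy"],-1.])
    return -R.T@t,R.T@d
def onz(n,uv,z):
    o,d=ray(n,uv);return o+d*(z-o[2])/d[2]
def two(a,b):
    (o1,d1),(o2,d2)=ray("top",a),ray("scene",b)
    s,_,_,_=np.linalg.lstsq(np.c_[d1,-d2],o2-o1,rcond=None)
    p,q=o1+s[0]*d1,o2+s[1]*d2
    return (p+q)/2,np.linalg.norm(p-q)
T=lambda u,v:(265+(u+.5)/5.4-.5,235+(v+.5)/5.4-.5)
S=lambda u,v:(240+(u+.5)/7-.5,225+(v+.5)/7-.5)
E
python3 - <<'E'
from h import *
np.set_printoptions(precision=1,suppress=True)
# plate corners order: (-91,-60?) 
cT=[T(82,180),T(140,475),T(525,360),T(437,72)]
P=np.array([onz("top",c,8) for c in cT])
print(P, [np.linalg.norm(P[i]-P[i-1]) for i in range(4)])
cS=[S(80,368),S(407,548),S(580,335)]   # near-left(x69,y60), near right(-91,60), far right(-91,-60)
Q=np.array([onz("scene",c,8) for c in cS]);print(Q,np.linalg.norm(Q[1]-Q[0]),np.linalg.norm(Q[2]-Q[1]))
# fit
L=np.array([[69,-60],[69,60],[-91,60],[-91,-60]])
def fit(L,W):
    a=L-L.mean(0);b=W-W.mean(0)
    th=np.arctan2((a[:,0]*b[:,1]-a[:,1]*b[:,0]).sum(),(a*b).sum())
    R=np.array([[np.cos(th),-np.sin(th)],[np.sin(th),np.cos(th)]])
    return th,W.mean(0)-R@L.mean(0),R
th,o,R=fit(L,P[:,:2]);print("top fit",np.degrees(th),o)
th2,o2,_=fit(L[1:],Q[:,:2]);print("scene fit",np.degrees(th2),o2)
loc=lambda p:np.r_[R.T@(p[:2]-o),p[2]]
for nm,c in dict(fFarL=(105,190),fFarR=(230,168),fNearR=(293,390),fNearL=(170,430),lFarL=(278,148),lFarR=(398,97),lNearR=(467,340),lNearL=(343,375)).items(): print(nm,loc(onz("top",T(*c),50)))
R2=np.array([[np.cos(th2),-np.sin(th2)],[np.sin(th2),np.cos(th2)]])
for nm,c in dict(fNearL=(122,290),fFarR=(360,190),fFarL=(262,142),fNearR=(225,345),lNearL=(270,370),lNearR=(375,420),lFarR=(505,265),lFarL=(405,213)).items():
    p=onz("scene",S(*c),50); print("S",nm,R2.T@(p[:2]-o2))
p,e=two(T(127,348),S(145,95));print("grip",p,loc(p),e)
p,e=two(T(183,218),S(292,180));print("ring",p,loc(p),e)
E
```

```text
[[523.2 239.8   8. ]
 [408.  216.5   8. ]
 [451.9  65.6   8. ]
 [565.7  99.2   8. ]] [np.float64(146.95948092357216), np.float64(117.54212009729505), np.float64(157.1998934302162), np.float64(118.71061088017827)]
[[408.1 211.9   8. ]
 [451.9  62.3   8. ]
 [565.6  96.5   8. ]] 155.9553259277924 118.7602324053976
top fit 105.5761803308595 [484.2 165.9]
scene fit 106.69253496052285 [483.6 165.4]
fFarL [ 51.5 -47.8  50. ]
fFarR [  3.6 -43.   50. ]
fNearR [ 3.3 44.2 50. ]
fNearL [51.8 45.9 50. ]
lFarL [-16.  -45.4  50. ]
lFarR [-65.4 -51.8  50. ]
lNearR [-65.1  44.1  50. ]
lNearL [-16.4  43.9  50. ]
S fNearL [51.7 43.4]
S fFarR [  3.7 -45.9]
S fFarL [ 50.8 -45.5]
S fNearR [ 2.5 43.6]
S lNearL [-18.8  44.1]
S lNearR [-65.5  42. ]
S lFarR [-65.1 -44.9]
S lFarL [-17.9 -45.7]
grip [456.7 215.5 128.9] [ 55.2  13.2 128.9] 1.571629020018856
ring [505.7 198.3  57.6] [ 25.5 -29.3  57.6] 0.850184786124283
```

```bash
python3 - <<'E'
import cv2
s=cv2.imread("pics/scene0.png")[130:290,180:370]
cv2.imwrite("pics/c3.png",cv2.resize(s,None,fx=4,fy=3.6,interpolation=cv2.INTER_CUBIC))
E
```

```text
(no output)
```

View pics/c3.png

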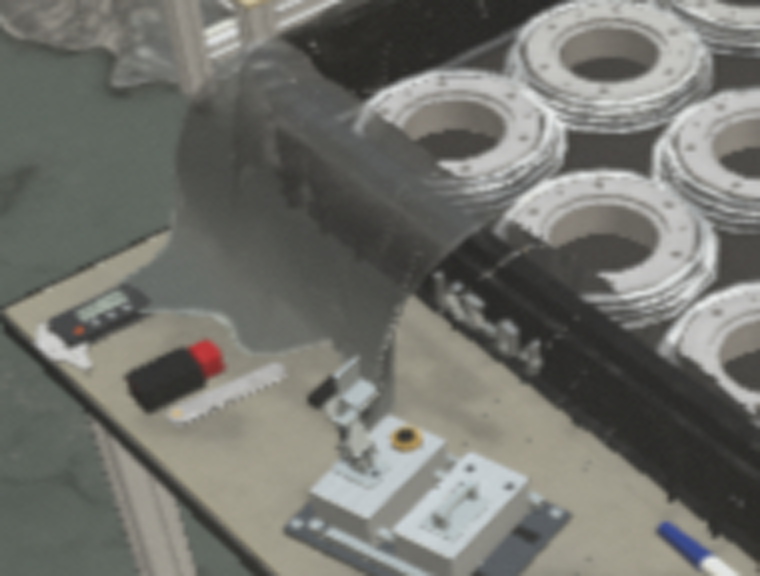

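Request:
{"method": "arm_command", "body": {"deltas": [{"wz":1,"fingers":0},{"wz":1,"fingers":0},{"wz":1,"fingers":0},{"wz":1,"fingers":0},{"wz":1,"fingers":0},{"wz":1,"fingers":0},{"wz":1,"fingers":0},{"wz":1,"fingers":0},{"wz":1,"fingers":0},{"wz":0.93,"fingers":0}]}}

```text
schema error: expected keys wx, wy, wz, x, y, z, fingers
```

The film hangs from the crate rim down to the bench, just left of and behind the mould, so I'll keep the gripper body away from it there.

Request:
{"method": "arm_command", "body": {"deltas": [{"wx":0,"wy":0,"wz":1,"x":0,"y":0,"z":0,"fingers":0},{"wx":0,"wy":0,"wz":1,"x":0,"y":0,"z":0,"fingers":0},{"wx":0,"wy":0,"wz":1,"x":0,"y":0,"z":0,"fingers":0},{"wx":0,"wy":0,"wz":1,"x":0,"y":0,"z":0,"fingers":0},{"wx":0,"wy":0,"wz":1,"x":0,"y":0,"z":0,"fingers":0},{"wx":0,"wy":0,"wz":1,"x":0,"y":0,"z":0,"fingers":0},{"wx":0,"wy":0,"wz":1,"x":0,"y":0,"z":0,"fingers":0},{"wx":0,"wy":0,"wz":1,"x":0,"y":0,"z":0,"fingers":0},{"wx":0,"wy":0,"wz":1,"x":0,"y":0,"z":0,"fingers":0},{"wx":0,"wy":0,"wz":0.93,"x":0,"y":0,"z":0,"fingers":0},{"wx":0,"wy":0,"wz":0,"x":0,"y":1,"z":0,"fingers":0},{"wx":0,"wy":0,"wz":0,"x":-1,"y":1,"z":0,"fingers":0},{"wx":0,"wy":0,"wz":0,"x":-1,"y":1,"z":0,"fingers":0},{"wx":0,"wy":0,"wz":0,"x":-1,"y":1,"z":0,"fingers":0},{"wx":0,"wy":0,"wz":0,"x":-1,"y":1,"z":0,"fingers":0},{"wx":0,"wy":0,"wz":0,"x":-1,"y":1,"z":0,"fingers":0},{"wx":0,"wy":0,"wz":0,"x":-1,"y":0.8,"z":0,"fingers":0},{"wx":0,"wy":0,"wz":0,"x":-1,"y":0,"z":0,"fingers":0},{"wx":0,"wy":0,"wz":0,"x":-1,"y":0,"z":0,"fingers":0},{"wx":0,"wy":0,"wz":0,"x":-1,"y":0,"z":0,"fingers":0}]}}

```text
clock: 2.6
position: [391.3, 486.2, 222.3]
tool_rot: [0.0, 0.598, 0.801, 0.0]
contact_force: [-0.1, 1.0, -0.7]
opening: 0.002
gripper_force: 0.0
```

Request:
{"method": "arm_command", "body": {"deltas": [{"wx":0,"wy":0,"wz":0,"x":-1,"y":0,"z":0,"fingers":0},{"wx":0,"wy":0,"wz":0,"x":-1,"y":0,"z":0,"fingers":0},{"wx":0,"wy":0,"wz":0,"x":-1,"y":0,"z":0,"fingers":0},{"wx":0,"wy":0,"wz":0,"x":-1,"y":0,"z":0,"fingers":0},{"wx":0,"wy":0,"wz":0,"x":-1,"y":0,"z":0,"fingers":0},{"wx":0,"wy":0,"wz":0,"x":-1,"y":0,"z":0,"fingers":0},{"wx":0,"wy":0,"wz":0,"x":-1,"y":0,"z":0,"fingers":0},{"wx":0,"wy":0,"wz":0,"x":-1,"y":0,"z":0,"fingers":0},{"wx":0,"wy":0,"wz":0,"x":-1,"y":0,"z":0,"fingers":0},{"wx":0,"wy":0,"wz":0,"x":-1,"y":0,"z":0,"fingers":0},{"wx":0,"wy":0,"wz":0,"x":-1,"y":0,"z":0,"fingers":0},{"wx":0,"wy":0,"wz":0,"x":-1,"y":0,"z":0,"fingers":0},{"wx":0,"wy":0,"wz":0,"x":-1,"y":0,"z":0,"fingers":0},{"wx":0,"wy":0,"wz":0,"x":-1,"y":0,"z":0,"fingers":0},{"wx":0,"wy":0,"wz":0,"x":-1,"y":0,"z":0,"fingers":0},{"wx":0,"wy":0,"wz":0,"x":-1,"y":0,"z":0,"fingers":0},{"wx":0,"wy":0,"wz":0,"x":-1,"y":0,"z":0,"fingers":0},{"wx":0,"wy":0,"wz":0,"x":0,"y":0,"z":0,"fingers":0}]}}

```text
clock: 4.85
position: [510.1, 77.8, 222.7]
tool_rot: [0.0, 0.6, 0.8, 0.0]
contact_force: [0.2, 0.9, 0.5]
opening: 0.008
gripper_force: 0.0
```

Request:
{"method": "arm_command", "body": {"deltas": [{"wx":0,"wy":0,"wz":0,"x":0,"y":0,"z":1,"fingers":0},{"wx":0,"wy":0,"wz":0,"x":0,"y":0,"z":1,"fingers":0},{"wx":0,"wy":0,"wz":0,"x":0,"y":0,"z":1,"fingers":0},{"wx":0,"wy":0,"wz":0,"x":0,"y":0,"z":1,"fingers":0},{"wx":0,"wy":0,"wz":0,"x":0,"y":0,"z":1,"fingers":0},{"wx":0,"wy":0,"wz":0,"x":0,"y":0,"z":1,"fingers":0},{"wx":0,"wy":0,"wz":0,"x":0,"y":0,"z":1,"fingers":0},{"wx":0,"wy":0,"wz":0,"x":0,"y":0,"z":0.7,"fingers":0},{"wx":0,"wy":0,"wz":0,"x":0.3,"y":0,"z":0,"fingers":0},{"wx":0,"wy":0,"wz":0,"x":0.2,"y":0,"z":0,"fingers":0},{"wx":0,"wy":0,"wz":0,"x":0,"y":0,"z":0,"fingers":0}]}}

```text
clock: 6.22
position: [506.8, 93.3, 30.8]
tool_rot: [0.0, 0.598, 0.802, 0.001]
contact_force: [0.2, -0.4, 0.3]
opening: 0.009
gripper_force: 0.0
```

Request:
{"method": "arm_command", "body": {"deltas": [{"wx":0,"wy":0,"wz":0,"x":0.1,"y":0,"z":0,"fingers":0},{"wx":0,"wy":0,"wz":0,"x":0.1,"y":0,"z":0,"fingers":0},{"wx":0,"wy":0,"wz":0,"x":0.1,"y":0,"z":0,"fingers":0},{"wx":0,"wy":0,"wz":0,"x":0.1,"y":0,"z":0,"fingers":0}]}}

```text
clock: 6.72
position: [504.2, 101.8, 30.3]
tool_rot: [0.001, 0.598, 0.801, 0.0]
contact_force: [1.6, -3.4, 2.1]
opening: 0.003
gripper_force: 1.6
```

Request:
{"method": "arm_command", "body": {"deltas": [{"wx":0,"wy":0,"wz":0,"x":0.08,"y":0,"z":0,"fingers":0},{"wx":0,"wy":0,"wz":0,"x":0.08,"y":0,"z":0,"fingers":0},{"wx":0,"wy":0,"wz":0,"x":0.04,"y":0,"z":0,"fingers":0}]}}

```text
clock: 7.1
position: [502.5, 107.0, 30.1]
tool_rot: [0.0, 0.598, 0.801, 0.0]
contact_force: [2.6, -1.2, 2.0]
opening: 0.006
gripper_force: 1.5
```

Request:
{"method": "arm_command", "body": {"deltas": [{"wx":0,"wy":0,"wz":0,"x":0.04,"y":0,"z":0,"fingers":0},{"wx":0,"wy":0,"wz":0,"x":0.04,"y":0,"z":0,"fingers":0}]}}

```text
clock: 7.35
position: [501.8, 108.8, 30.0]
tool_rot: [0.0, 0.598, 0.801, 0.0]
contact_force: [1.7, -2.0, 0.8]
opening: 0.007
gripper_force: 1.5
```

Request:
{"method": "arm_command", "body": {"deltas": [{"wx":0,"wy":0,"wz":0,"x":0.04,"y":0,"z":0,"fingers":0},{"wx":0,"wy":0,"wz":0,"x":0.04,"y":0,"z":0,"fingers":0}]}}

```text
clock: 7.6
position: [501.1, 110.6, 30.0]
tool_rot: [0.0, 0.598, 0.801, 0.0]
contact_force: [2.5, -2.7, 0.8]
opening: 0.001
gripper_force: 1.5
```

Request:
{"method": "arm_command", "body": {"deltas": [{"wx":0,"wy":0,"wz":0,"x":0.04,"y":0,"z":0,"fingers":0}]}}

```text
clock: 7.72
position: [501.0, 110.8, 30.0]
tool_rot: [0.001, 0.598, 0.801, -0.0]
contact_force: [3.7, -5.6, 0.3]
opening: 0.006
gripper_force: 3.0
```

Request:
{"method": "arm_command", "body": {"deltas": [{"wx":0,"wy":0,"wz":0,"x":0.04,"y":0,"z":0,"fingers":0}]}}

```text
clock: 7.85
position: [501.0, 110.9, 30.0]
tool_rot: [0.001, 0.599, 0.801, -0.0]
contact_force: [5.3, -6.8, 0.4]
opening: -0.0
gripper_force: 4.0
```

Request:
{"method": "arm_command", "body": {"deltas": [{"wx":0,"wy":0,"wz":0,"x":0.04,"y":0,"z":0,"fingers":0}]}}

```text
clock: 7.98
position: [501.0, 110.9, 30.1]
tool_rot: [0.002, 0.599, 0.801, -0.001]
contact_force: [4.8, -8.9, -0.1]
opening: 0.008
gripper_force: 5.0
```

```bash
python3 - <<'E'
from h import *
np.set_printoptions(precision=1,suppress=True)
print(two((432,213),(382,260)), two((275,206),(180+505/4,130+205/3.6)), two((283,281),(180+385/4,130+415/3.6)))
E
```

```text
(array([619.8, -57.7, 158.3]), np.float64(10.369460516401817)) (array([625.9, 235.3, 191. ]), np.float64(7.550151464052824)) (array([499.9, 225.9,  57.2]), np.float64(15.766485565954214))
```

Request:
{"method": "arm_command", "body": {"deltas": [{"wx":0,"wy":0,"wz":0,"x":-0.5,"y":0,"z":0,"fingers":0},{"wx":0,"wy":0,"wz":0,"x":-0.5,"y":0,"z":-1,"fingers":0},{"wx":0,"wy":0,"wz":0,"x":0,"y":0,"z":-1,"fingers":0},{"wx":0,"wy":0,"wz":0,"x":0,"y":0,"z":-1,"fingers":0},{"wx":0,"wy":0,"wz":0,"x":0,"y":0,"z":-1,"fingers":0},{"wx":0,"wy":0,"wz":0,"x":0,"y":0,"z":-1,"fingers":0},{"wx":0,"wy":0,"wz":0,"x":0,"y":-0.4,"z":-1,"fingers":0},{"wx":0,"wy":0,"wz":0,"x":0,"y":0,"z":-1,"fingers":0},{"wx":0,"wy":0,"wz":0,"x":0,"y":0,"z":-0.5,"fingers":0},{"wx":0,"wy":0,"wz":0,"x":0,"y":0,"z":0,"fingers":0}]}}

```text
clock: 9.22
position: [497.4, 87.0, 217.6]
tool_rot: [-0.0, 0.598, 0.802, 0.0]
contact_force: [0.6, -0.3, -0.2]
opening: 0.004
gripper_force: 0.0
```

Request:
{"method": "arm_command", "body": {"deltas": [{"wx":0,"wy":0,"wz":0,"x":1,"y":0,"z":0,"fingers":0},{"wx":0,"wy":0,"wz":0,"x":1,"y":0,"z":0,"fingers":0},{"wx":0,"wy":0,"wz":0,"x":1,"y":0,"z":0,"fingers":0},{"wx":0,"wy":0,"wz":0,"x":1,"y":0,"z":0,"fingers":0},{"wx":0,"wy":0,"wz":0,"x":1,"y":0,"z":0,"fingers":0},{"wx":0,"wy":0,"wz":0,"x":1,"y":0,"z":0,"fingers":0},{"wx":0,"wy":0,"wz":0,"x":0.7,"y":0,"z":0,"fingers":0},{"wx":0,"wy":0,"wz":0,"x":0,"y":0,"z":1,"fingers":0},{"wx":0,"wy":0,"wz":0,"x":0,"y":0,"z":1,"fingers":0},{"wx":0,"wy":0,"wz":0,"x":0,"y":0,"z":1,"fingers":0},{"wx":0,"wy":0,"wz":0,"x":0,"y":0,"z":1,"fingers":0},{"wx":0,"wy":0,"wz":0,"x":0,"y":0,"z":0.1,"fingers":0},{"wx":0,"wy":0,"wz":0,"x":0,"y":0,"z":0,"fingers":0}]}}

```text
clock: 10.85
position: [450.3, 247.2, 115.2]
tool_rot: [-0.0, 0.598, 0.801, -0.0]
contact_force: [-0.2, -0.8, -0.1]
opening: 0.005
gripper_force: 0.0
```

Request:
{"method": "arm_command", "body": {"deltas": [{"wx":0,"wy":0,"wz":0,"x":-0.4,"y":0,"z":0,"fingers":0},{"wx":0,"wy":0,"wz":0,"x":-0.2,"y":0,"z":0,"fingers":0},{"wx":0,"wy":0,"wz":0,"x":-0.2,"y":0,"z":0,"fingers":0},{"wx":0,"wy":0,"wz":0,"x":-0.2,"y":0,"z":0,"fingers":0}]}}

```text
clock: 11.35
position: [457.4, 223.3, 115.4]
tool_rot: [-0.0, 0.598, 0.801, 0.001]
contact_force: [0.0, 1.5, 1.3]
opening: 0.001
gripper_force: 0.6
```

Request:
{"method": "arm_command", "body": {"deltas": [{"wx":0,"wy":0,"wz":0,"x":-0.2,"y":0,"z":0,"fingers":0},{"wx":0,"wy":0,"wz":0,"x":-0.2,"y":0,"z":0,"fingers":0},{"wx":0,"wy":0,"wz":0,"x":-0.2,"y":0,"z":0,"fingers":0},{"wx":0,"wy":0,"wz":0,"x":-0.2,"y":0,"z":0,"fingers":0}]}}

```text
clock: 11.85
position: [462.9, 203.6, 114.9]
tool_rot: [-0.0, 0.598, 0.801, -0.0]
contact_force: [0.1, 0.4, -1.0]
opening: 0.005
gripper_force: 0.3
```

Request:
{"method": "arm_command", "body": {"deltas": [{"wx":0,"wy":0,"wz":0,"x":-0.2,"y":0,"z":0,"fingers":0},{"wx":0,"wy":0,"wz":0,"x":-0.2,"y":0,"z":0,"fingers":0},{"wx":0,"wy":0,"wz":0,"x":-0.2,"y":0,"z":0,"fingers":0}]}}

```text
clock: 12.22
position: [467.1, 189.3, 114.9]
tool_rot: [-0.0, 0.598, 0.801, -0.0]
contact_force: [-0.8, 0.1, 0.1]
opening: 0.004
gripper_force: 0.3
```

Request:
{"method": "arm_command", "body": {"deltas": [{"wx":0,"wy":0,"wz":0,"x":-0.12,"y":0,"z":0,"fingers":0},{"wx":0,"wy":0,"wz":0,"x":-0.12,"y":0,"z":0,"fingers":0}]}}

```text
clock: 12.48
position: [468.9, 183.7, 115.0]
tool_rot: [-0.0, 0.598, 0.801, 0.0]
contact_force: [-0.0, 0.3, 0.1]
opening: 0.002
gripper_force: 0.3
```

Request:
{"method": "arm_command", "body": {"deltas": [{"wx":0,"wy":0,"wz":0,"x":-0.1,"y":0,"z":0,"fingers":0},{"wx":0,"wy":0,"wz":0,"x":-0.06,"y":0,"z":0,"fingers":0}]}}

```text
clock: 12.72
position: [469.5, 181.7, 115.0]
tool_rot: [-0.001, 0.598, 0.802, 0.001]
contact_force: [-1.4, 6.4, -1.0]
opening: 0.008
gripper_force: 3.3
```

Request:
{"method": "arm_command", "body": {"deltas": [{"wx":0,"wy":0,"wz":0,"x":-0.06,"y":0,"z":0,"fingers":0},{"wx":0,"wy":0,"wz":0,"x":-0.06,"y":0,"z":0,"fingers":0}]}}

```text
clock: 12.98
position: [469.6, 181.4, 115.0]
tool_rot: [-0.002, 0.597, 0.802, 0.002]
contact_force: [-3.9, 11.5, -1.3]
opening: 0.005
gripper_force: 6.0
```

Request:
{"method": "arm_command", "body": {"deltas": [{"wx":0,"wy":0,"wz":0,"x":0.5,"y":0,"z":0,"fingers":0},{"wx":0,"wy":0,"wz":0,"x":0.5,"y":0,"z":0,"fingers":0},{"wx":0,"wy":0,"wz":0,"x":0,"y":0,"z":-1,"fingers":0},{"wx":0,"wy":0,"wz":0,"x":0,"y":0,"z":-1,"fingers":0},{"wx":0,"wy":0,"wz":0,"x":1,"y":0,"z":-1,"fingers":0},{"wx":0,"wy":0,"wz":0,"x":1,"y":0,"z":-1,"fingers":0},{"wx":0,"wy":0,"wz":0,"x":0,"y":0,"z":0,"fingers":0}]}}

```text
clock: 13.85
position: [449.9, 251.6, 216.6]
tool_rot: [0.001, 0.597, 0.802, 0.002]
contact_force: [0.7, 0.1, -0.6]
opening: 0.005
gripper_force: 0.0
```

```bash
python3 - <<'E'
from rig import viewer
import cv2,numpy as np
t=viewer.get_image("top")[:,:,::-1];s=viewer.get_image("scene")[:,:,::-1]
cv2.imwrite("pics/t1.png",t);cv2.imwrite("pics/s1.png",s)
f=lambda i,y,x,k:cv2.resize(np.ascontiguousarray(i[y:y+100,x:x+100]),None,fx=4,fy=4,interpolation=cv2.INTER_CUBIC)
cv2.imwrite("pics/c4.png",np.hstack([f(t,235,265,4),f(s,215,235,4)]))
E
```

```text
(no output)
```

View pics/c4.png

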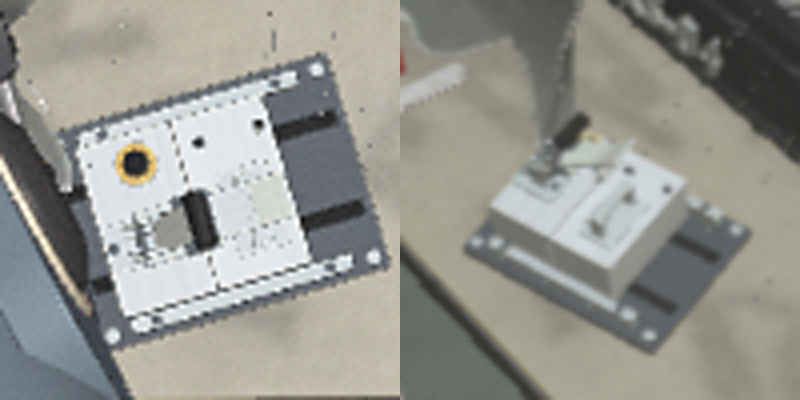

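The box is closed and the lever leans over: in the top crop the grip is at (200,220) and the tab at (270,198). In the scene crop the grip is at (572,130) and the tab near (622,155).

```bash
python3 - <<'E'
from h import *
np.set_printoptions(precision=1,suppress=True)
a=np.radians(106.4);X=np.array([np.cos(a),np.sin(a)]);Y=np.array([-X[1],X[0]])
for n,t,s in(("grip",(200,220),(172,130)),("tab",(270,198),(222,155))):
    p,e=two((265+t[0]/4,235+t[1]/4),(235+s[0]/4,215+s[1]/4));d=p[:2]-[483.7,166.5];print(n,p,e,"m",d@X-2,d@Y)
E
```

```text
grip [474.2 164.4 123. ] 2.924274985136518 m -1.380710820208981 9.711284269151651
tab [486.  130.1 119.2] 5.92481329376505 m -37.60789653951151 8.110579933626772
```

Request:
{"method": "arm_command", "body": {"deltas": [{"wx":0,"wy":0,"wz":0,"x":-1,"y":0,"z":0,"fingers":0},{"wx":0,"wy":0,"wz":0,"x":-1,"y":-0.06,"z":0,"fingers":0},{"wx":0,"wy":0,"wz":0,"x":-1,"y":0,"z":0,"fingers":0},{"wx":0,"wy":0,"wz":0,"x":-1,"y":0,"z":0,"fingers":0},{"wx":0,"wy":0,"wz":0,"x":-1,"y":0,"z":0,"fingers":0},{"wx":0,"wy":0,"wz":0,"x":-0.45,"y":0,"z":0,"fingers":0},{"wx":0,"wy":0,"wz":0,"x":0,"y":0,"z":1,"fingers":0},{"wx":0,"wy":0,"wz":0,"x":0,"y":0,"z":1,"fingers":0},{"wx":0,"wy":0,"wz":0,"x":0,"y":0,"z":1,"fingers":0},{"wx":0,"wy":0,"wz":0,"x":0,"y":0,"z":0,"fingers":0}]}}

```text
clock: 15.2
position: [484.9, 117.4, 138.0]
tool_rot: [-0.001, 0.598, 0.801, -0.002]
contact_force: [0.0, 0.2, -0.9]
opening: 0.009
gripper_force: 0.0
```

Request:
{"method": "arm_command", "body": {"deltas": [{"wx":0,"wy":0,"wz":0,"x":0,"y":0,"z":0.3,"fingers":0},{"wx":0,"wy":0,"wz":0,"x":0,"y":0,"z":0.2,"fingers":0},{"wx":0,"wy":0,"wz":0,"x":0,"y":0,"z":0.2,"fingers":0},{"wx":0,"wy":0,"wz":0,"x":0,"y":0,"z":0.2,"fingers":0},{"wx":0,"wy":0,"wz":0,"x":0,"y":0,"z":0.2,"fingers":0}]}}

```text
clock: 15.82
position: [486.8, 118.1, 112.3]
tool_rot: [0.0, 0.598, 0.801, 0.0]
contact_force: [-0.6, -1.0, 0.3]
opening: 0.006
gripper_force: 0.1
```

Request:
{"method": "arm_command", "body": {"deltas": [{"wx":0,"wy":0,"wz":0,"x":0.04,"y":0,"z":0.2,"fingers":0},{"wx":0,"wy":0,"wz":0,"x":0,"y":0,"z":0.2,"fingers":0},{"wx":0,"wy":0,"wz":0,"x":0,"y":0,"z":0.2,"fingers":0},{"wx":0,"wy":0,"wz":0,"x":0,"y":0,"z":0.2,"fingers":0}]}}

```text
clock: 16.32
position: [486.5, 119.0, 92.2]
tool_rot: [-0.0, 0.598, 0.801, 0.0]
contact_force: [1.1, 0.5, -1.1]
opening: 0.005
gripper_force: 0.0
```

Request:
{"method": "arm_command", "body": {"deltas": [{"wx":0,"wy":0,"wz":0,"x":0,"y":0,"z":0.12,"fingers":0},{"wx":0,"wy":0,"wz":0,"x":0,"y":0,"z":0.1,"fingers":0}]}}

```text
clock: 16.58
position: [487.0, 118.2, 87.5]
tool_rot: [0.0, 0.598, 0.801, -0.0]
contact_force: [-0.8, -3.1, 8.4]
opening: 0.004
gripper_force: 4.3
```

Request:
{"method": "arm_command", "body": {"deltas": [{"wx":0,"wy":0,"wz":0,"x":0,"y":0,"z":0.06,"fingers":0},{"wx":0,"wy":0,"wz":0,"x":0,"y":0,"z":0.06,"fingers":0}]}}

```text
clock: 16.82
position: [487.3, 117.5, 85.0]
tool_rot: [0.001, 0.599, 0.801, -0.0]
contact_force: [-1.0, -5.2, 9.4]
opening: 0.006
gripper_force: 4.2
```

Request:
{"method": "arm_command", "body": {"deltas": [{"wx":0,"wy":0,"wz":0,"x":0,"y":0,"z":0.08,"fingers":0},{"wx":0,"wy":0,"wz":0,"x":0,"y":0,"z":0.08,"fingers":0}]}}

```text
clock: 17.08
position: [487.1, 118.3, 80.4]
tool_rot: [0.001, 0.599, 0.801, 0.0]
contact_force: [0.4, -0.5, 1.2]
opening: 0.007
gripper_force: 0.9
```

Request:
{"method": "arm_command", "body": {"deltas": [{"wx":0,"wy":0,"wz":0,"x":0,"y":0,"z":0.08,"fingers":0},{"wx":0,"wy":0,"wz":0,"x":0,"y":0,"z":0.08,"fingers":0}]}}

```text
clock: 17.32
position: [486.2, 119.5, 75.6]
tool_rot: [-0.0, 0.598, 0.801, -0.0]
contact_force: [0.7, 0.2, 0.3]
opening: 0.002
gripper_force: 0.0
```

Request:
{"method": "arm_command", "body": {"deltas": [{"wx":0,"wy":0,"wz":0,"x":0,"y":0,"z":0.06,"fingers":0},{"wx":0,"wy":0,"wz":0,"x":0,"y":0,"z":0,"fingers":0}]}}

```text
clock: 17.58
position: [486.3, 119.2, 74.3]
tool_rot: [-0.0, 0.598, 0.801, -0.0]
contact_force: [0.7, -0.1, 0.2]
opening: 0.004
gripper_force: 0.0
```

Request:
{"method": "arm_command", "body": {"deltas": [{"wx":0,"wy":0,"wz":0,"x":0,"y":0,"z":0.06,"fingers":0},{"wx":0,"wy":0,"wz":0,"x":0,"y":0,"z":0.04,"fingers":0}]}}

```text
clock: 17.82
position: [486.6, 119.1, 72.5]
tool_rot: [-0.0, 0.598, 0.801, 0.0]
contact_force: [-1.9, -0.7, 10.2]
opening: 0.003
gripper_force: 4.8
```

Request:
{"method": "arm_command", "body": {"deltas": [{"wx":0,"wy":0,"wz":0,"x":0,"y":0,"z":0.06,"fingers":0},{"wx":0,"wy":0,"wz":0,"x":0,"y":0,"z":0.04,"fingers":0}]}}

```text
clock: 18.08
position: [486.8, 119.2, 71.8]
tool_rot: [-0.001, 0.598, 0.801, 0.001]
contact_force: [-6.9, -1.9, 27.7]
opening: 0.003
gripper_force: 13.5
```

Request:
{"method": "arm_command", "body": {"deltas": [{"wx":0,"wy":0,"wz":0,"x":0,"y":0,"z":-0.8,"fingers":0},{"wx":0,"wy":0,"wz":0,"x":0,"y":0,"z":-0.9,"fingers":0},{"wx":0,"wy":0,"wz":0,"x":0.6,"y":0,"z":0,"fingers":0},{"wx":0,"wy":0,"wz":0,"x":0.4,"y":0,"z":0,"fingers":0},{"wx":0,"wy":0,"wz":0,"x":0,"y":0,"z":0,"fingers":0}]}}

```text
clock: 18.7
position: [478.3, 144.3, 111.0]
tool_rot: [-0.001, 0.597, 0.802, -0.001]
contact_force: [0.7, 0.1, -0.2]
opening: 0.003
gripper_force: 0.0
```

Request:
{"method": "arm_command", "body": {"deltas": [{"wx":0,"wy":0,"wz":0,"x":0.2,"y":0,"z":0,"fingers":0},{"wx":0,"wy":0,"wz":0,"x":0.2,"y":0,"z":0,"fingers":0},{"wx":0,"wy":0,"wz":0,"x":0.16,"y":0,"z":0,"fingers":0},{"wx":0,"wy":0,"wz":0,"x":0.16,"y":0,"z":0,"fingers":0}]}}

```text
clock: 19.2
position: [474.5, 160.1, 112.2]
tool_rot: [0.0, 0.599, 0.801, 0.0]
contact_force: [0.4, -2.6, 1.1]
opening: 0.006
gripper_force: 1.1
```

Request:
{"method": "arm_command", "body": {"deltas": [{"wx":0,"wy":0,"wz":0,"x":0.16,"y":0,"z":0,"fingers":0},{"wx":0,"wy":0,"wz":0,"x":0.16,"y":0,"z":0,"fingers":0},{"wx":0,"wy":0,"wz":0,"x":0.16,"y":0,"z":0,"fingers":0},{"wx":0,"wy":0,"wz":0,"x":0.16,"y":0,"z":0,"fingers":0}]}}

```text
clock: 19.7
position: [469.7, 175.7, 112.1]
tool_rot: [0.0, 0.598, 0.801, 0.0]
contact_force: [0.6, -2.2, 2.8]
opening: 0.005
gripper_force: 1.5
```

Request:
{"method": "arm_command", "body": {"deltas": [{"wx":0,"wy":0,"wz":0,"x":0.16,"y":0,"z":0,"fingers":0},{"wx":0,"wy":0,"wz":0,"x":0.16,"y":0,"z":0,"fingers":0},{"wx":0,"wy":0,"wz":0,"x":0.16,"y":0,"z":0,"fingers":0},{"wx":0,"wy":0,"wz":0,"x":0.16,"y":0,"z":0,"fingers":0}]}}

```text
clock: 20.2
position: [465.2, 190.5, 111.7]
tool_rot: [0.0, 0.598, 0.801, -0.0]
contact_force: [3.1, -5.3, -1.0]
opening: 0.004
gripper_force: 2.1
```

Request:
{"method": "arm_command", "body": {"deltas": [{"wx":0,"wy":0,"wz":0,"x":0.16,"y":0,"z":0,"fingers":0},{"wx":0,"wy":0,"wz":0,"x":0.16,"y":0,"z":0,"fingers":0}]}}

```text
clock: 20.45
position: [462.6, 197.9, 111.6]
tool_rot: [0.0, 0.598, 0.801, -0.001]
contact_force: [1.8, -4.8, -2.1]
opening: 0.007
gripper_force: 2.0
```

Request:
{"method": "arm_command", "body": {"deltas": [{"wx":0,"wy":0,"wz":0,"x":0.16,"y":0,"z":0.02,"fingers":0},{"wx":0,"wy":0,"wz":0,"x":0.16,"y":0,"z":0.04,"fingers":0},{"wx":0,"wy":0,"wz":0,"x":0.16,"y":0,"z":0.08,"fingers":0}]}}

```text
clock: 20.82
position: [459.0, 210.3, 108.3]
tool_rot: [-0.0, 0.598, 0.801, -0.0]
contact_force: [0.9, -5.0, 0.3]
opening: 0.004
gripper_force: 1.6
```

Request:
{"method": "arm_command", "body": {"deltas": [{"wx":0,"wy":0,"wz":0,"x":0.14,"y":0,"z":0.14,"fingers":0},{"wx":0,"wy":0,"wz":0,"x":0.12,"y":0,"z":0.14,"fingers":0},{"wx":0,"wy":0,"wz":0,"x":0.12,"y":0,"z":0.14,"fingers":0}]}}

```text
clock: 21.2
position: [456.3, 220.4, 97.8]
tool_rot: [-0.001, 0.598, 0.802, 0.0]
contact_force: [-1.2, -1.3, 2.2]
opening: 0.002
gripper_force: 1.0
```

Request:
{"method": "arm_command", "body": {"deltas": [{"wx":0,"wy":0,"wz":0,"x":0.04,"y":0,"z":-0.2,"fingers":0},{"wx":0,"wy":0,"wz":0,"x":0.04,"y":0,"z":-0.2,"fingers":0},{"wx":0,"wy":0,"wz":0,"x":0.04,"y":0,"z":-0.2,"fingers":0},{"wx":0,"wy":0,"wz":0,"x":0.04,"y":0,"z":-0.12,"fingers":0}]}}

```text
clock: 21.7
position: [455.9, 223.3, 116.7]
tool_rot: [0.0, 0.598, 0.801, 0.001]
contact_force: [-0.1, -0.0, -0.4]
opening: 0.004
gripper_force: 0.0
```

Request:
{"method": "arm_command", "body": {"deltas": [{"wx":0,"wy":0,"wz":0,"x":0.12,"y":0,"z":0,"fingers":0},{"wx":0,"wy":0,"wz":0,"x":0.12,"y":0,"z":0,"fingers":0}]}}

```text
clock: 21.95
position: [453.8, 229.0, 116.0]
tool_rot: [-0.0, 0.598, 0.801, -0.0]
contact_force: [0.3, -0.2, 0.3]
opening: 0.01
gripper_force: 0.0
```

Request:
{"method": "arm_command", "body": {"deltas": [{"wx":0,"wy":0,"wz":0,"x":0.24,"y":0,"z":0,"fingers":0},{"wx":0,"wy":0,"wz":0,"x":0.2,"y":0,"z":0.08,"fingers":0},{"wx":0,"wy":0,"wz":0,"x":0,"y":0,"z":0.16,"fingers":0}]}}

```text
clock: 22.32
position: [450.6, 240.1, 109.8]
tool_rot: [-0.0, 0.598, 0.802, 0.0]
contact_force: [-0.9, -0.4, -0.6]
opening: 0.008
gripper_force: 0.0
```

Request:
{"method": "arm_command", "body": {"deltas": [{"wx":0,"wy":0,"wz":0,"x":0,"y":0,"z":0.16,"fingers":0},{"wx":0,"wy":0,"wz":0,"x":0.04,"y":0,"z":0.16,"fingers":0}]}}

```text
clock: 22.58
position: [450.7, 240.5, 101.9]
tool_rot: [-0.0, 0.598, 0.801, 0.0]
contact_force: [-0.1, 0.3, 1.2]
opening: 0.007
gripper_force: 0.6
```

Request:
{"method": "arm_command", "body": {"deltas": [{"wx":0,"wy":0,"wz":0,"x":0.1,"y":0,"z":0.14,"fingers":0},{"wx":0,"wy":0,"wz":0,"x":0.08,"y":0,"z":0.14,"fingers":0}]}}

```text
clock: 22.82
position: [449.1, 244.3, 94.6]
tool_rot: [-0.0, 0.598, 0.801, -0.0]
contact_force: [-0.2, 0.6, -0.5]
opening: 0.007
gripper_force: 0.0
```

Request:
{"method": "arm_command", "body": {"deltas": [{"wx":0,"wy":0,"wz":0,"x":0.08,"y":0,"z":0.14,"fingers":0},{"wx":0,"wy":0,"wz":0,"x":0.08,"y":0,"z":0.14,"fingers":0}]}}

```text
clock: 23.08
position: [448.0, 248.5, 87.7]
tool_rot: [-0.0, 0.598, 0.801, -0.0]
contact_force: [-0.3, 0.2, -0.1]
opening: 0.003
gripper_force: 0.0
```

Request:
{"method": "arm_command", "body": {"deltas": [{"wx":0,"wy":0,"wz":0,"x":0,"y":0,"z":0.1,"fingers":0},{"wx":0,"wy":0,"wz":0,"x":0,"y":0,"z":0.08,"fingers":0}]}}

```text
clock: 23.32
position: [448.1, 248.4, 83.4]
tool_rot: [0.0, 0.598, 0.801, -0.0]
contact_force: [0.0, 0.2, 0.5]
opening: 0.007
gripper_force: 0.0
```

Request:
{"method": "arm_command", "body": {"deltas": [{"wx":0,"wy":0,"wz":0,"x":0,"y":0,"z":0.06,"fingers":0},{"wx":0,"wy":0,"wz":0,"x":0,"y":0,"z":0.04,"fingers":0}]}}

```text
clock: 23.58
position: [448.3, 248.5, 82.1]
tool_rot: [-0.0, 0.598, 0.801, 0.0]
contact_force: [-4.1, -2.0, 14.2]
opening: 0.004
gripper_force: 7.1
```

Request:
{"method": "arm_command", "body": {"deltas": [{"wx":0,"wy":0,"wz":0,"x":0,"y":0,"z":0.04,"fingers":0}]}}

```text
clock: 23.7
position: [448.3, 248.6, 81.8]
tool_rot: [-0.001, 0.598, 0.801, 0.0]
contact_force: [-5.8, -2.6, 20.6]
opening: 0.006
gripper_force: 10.2
```

Request:
{"method": "arm_command", "body": {"deltas": [{"wx":0,"wy":0,"wz":0,"x":0,"y":0,"z":-1,"fingers":0},{"wx":0,"wy":0,"wz":0,"x":0,"y":0,"z":-1,"fingers":0},{"wx":0,"wy":0,"wz":0,"x":0,"y":0,"z":-1,"fingers":0},{"wx":0,"wy":0,"wz":0,"x":0,"y":0,"z":-1,"fingers":0},{"wx":0,"wy":0,"wz":0,"x":0,"y":0,"z":-1,"fingers":0},{"wx":0,"wy":0,"wz":0,"x":1,"y":0,"z":-1,"fingers":0},{"wx":0,"wy":0,"wz":0,"x":1,"y":0,"z":0,"fingers":0},{"wx":0,"wy":0,"wz":0,"x":1,"y":0,"z":0,"fingers":0},{"wx":0,"wy":0,"wz":0,"x":1,"y":0,"z":0,"fingers":0},{"wx":0,"wy":0,"wz":0,"x":1,"y":0,"z":0,"fingers":0},{"wx":0,"wy":0,"wz":0,"x":0,"y":0,"z":0,"fingers":0}]}}

```text
clock: 25.08
position: [411.5, 370.0, 229.7]
tool_rot: [-0.0, 0.597, 0.802, -0.0]
contact_force: [0.5, -0.3, 0.3]
opening: 0.005
gripper_force: 0.0
```

```bash
python3 - <<'E'
from rig import viewer
import cv2,numpy as np
t=viewer.get_image("top")[:,:,::-1];s=viewer.get_image("scene")[:,:,::-1]
f=lambda i,y,x:cv2.resize(np.ascontiguousarray(i[y:y+100,x:x+100]),None,fx=4,fy=4,interpolation=cv2.INTER_CUBIC)
cv2.imwrite("pics/c5.png",np.hstack([f(t,235,265),f(s,215,235)]))
E
```

```text
(no output)
```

View pics/c5.png

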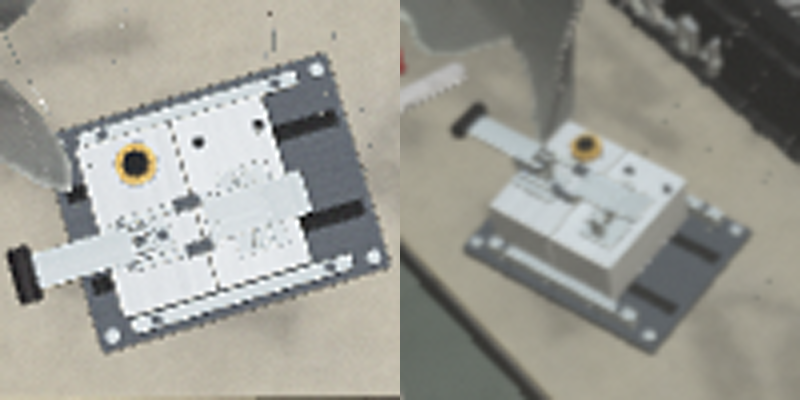

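The lever lies flat, with its grip at (25,275) in the top crop. The claw lies flat over the keeper, with its tab at (288,195), and the halves are shut. Nothing is touching, so I'm handing in.

```bash
python3 -c "
from rig import job_done
print(job_done())"
```

```text
the job is handed in; nothing more can be done
None
```

The mould box is closed and latched and the job is handed in, with no verdict returned: the loose half is home, the claw looks hooked and the lever closed in the last pictures, the bench items were not touched, and contact force peaked at 27.7 N (above the 25 N guideline, below the 30 N limit).

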